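Clamp a lock case in the geared bench vise with the loose ball crank

ROBOT

A 6-joint arm with a two-finger parallel gripper is mounted at the origin on the work surface. World frame = base frame: x ahead of the robot, y to its left, z up, the work surface at z = 0. Lengths are in mm, angles in degrees, forces in N, time in s.
With the tool pointing down it reaches from about 350 to 850 mm from the base axis. Payload 8.1 kg.
Tool frame: the origin (TCP) lies at the very end of the fingers, on their centre line; the grasp point (between the pads) lies r.tcp_to_grasp behind it (r.tcp_to_grasp is the distance from the TCP to the grasp point, in mm); z points along the fingers, y is the line along which they close (so a half turn about z gives the same grasp; the last joint's range is limited). The gripper opens to 85 mm and grips with 20 to 120 N. Pads are 22 mm wide; open, the fingers measure 114 mm over their backs; the gripper's body (76 mm by 85 mm) begins 54 mm behind the grasp point. The pads swing forward as they close: fully open they stand 13 mm farther back than shut.
Start: joints at [70.967, 7.471, 85.268, -0, 87.261, -4.893], TCP at [146.559, 581.83, 231.292] pointing down, gripper open.
Joint ranges: [-169.43, 169.43], [-51.17, 129.36], [1.28, 143.12], [-76.62, 256.62], [0, 156.53], [-152.29, 152.29]. Speed limits (degrees/s): [136.94, 136.94, 159.86, 180, 180, 180].

INTERFACE

Orientations are given as [roll, pitch, yaw] about the fixed x, y, z axes, in that order (R = Rz(yaw) Ry(pitch) Rx(roll)).
In Python, from bench import r gives the robot as it stands.
- The arm moves only by the shell command python3 -m handwheel 'ROWS' [OPENING] [FORCE]. ROWS is JSON, a list of rows, each a list of 4 numbers: the shift along the tool's x, y, z in m, then the turn about the tool's z in degrees. A call has 1 to 10 rows; each row shifts and turns the commanded pose from where the row before left it, along the tool's axes as they then stand; what a row does not reach is not made up. A row lasts 1/10 s, in which the tool goes at most 50 mm and 8.59 degrees, less where a joint would pass 70% of its speed; a pose out of reach is approached as far as the arm can. A call is refused whole if a number of a shift passes 0.05 or a number of a turn 8.59, either way. A call with a gripper value outside its range is refused whole. OPENING is the finger opening in m, from 0 to 0.0854, set as the call begins (- or left out, the last holds). The fingers move at their own pace and stop on an object; FORCE is the grip in N (left out, the last holds). Time passes only in rows, so rows that do not move let the fingers close. It gives the time, the measured TCP pose, the force, the opening and the grip force at its end, in the units of the state.
- r.sense(): the state, without advancing time (a new reading comes with each control period).
- r.snapshot(name): name is "scene" or "top" or "wrist"; returns the picture (420x560x3 uint8, red, green, blue); there is no depth.
- r.camera_params(name): a dict with "fx", "fy", "cx", "cy" (pixels), "D" ([k1, k2, p1, p2, k3] as OpenCV has them; the pictures are not rectified), "R" (3x3) and "t" (3): a world point X has camera coordinates R X + t; the wrist camera has in their place "mount" (4x4, takes a point from camera to tool coordinates, whose origin is the TCP and whose axes are the flange's). Camera axes: x right, y down, z forward; pixel columns grow to the right and rows downward; lengths in mm; the calibration is good to about 2 mm. A picture is of the moment at which its call begins: read the wrist's pose just before it. camera_params takes no time and is no camera call.
- r.hand_in(): hands the job in; it is judged then, once.
The state is a dict: "time": time; "joint_pos": joint angles; "qd": joint speeds; "joint_efforts": joint torques, N m; "tool_pos": TCP position; "tcp_rot": TCP orientation; "ft_force": force on the tool from outside, world axes, zero at the start; "wrist_torque": the same for the moment, N m; "finger_gap": finger opening in mm; "grip_force": force on a finger pad.
Only numpy, scipy, OpenCV 4.12 (cv2) and the standard library are available. Lean on these libraries where they do the work, as an engineer would, in place of code of your own. Each camera call takes 0.05 s, during which the arm holds its last target. There are 200 camera calls.

TASK

Fit the loose steel ball crank fully down onto the upright square shaft end of the geared vise and wind it clockwise, several full turns without letting it slip off, so that the moving jaw closes on the lock case. Stop when the jaw's spring-loaded face plate is pressed about half-way in against the case, never all the way in, and leave the crank sitting fully down on the shaft and the lock case upright between the jaws.

Things in the scene. Friction and masses are not known exactly. Their poses are not given: they have to be found in the camera images.
- crank: Loose steel ball crank, 0.6 kg, standing on its hub, balanced about it. Origin: centre of the hub's open underside; z up, x along the arm to the wooden grip. Hub 46 mm square, 42 mm tall; square socket below 26 mm wide (sides along x, y), 30 mm deep. Arm 22 mm wide at z 30 to 42 mm. At x = -52 mm a counterweight ball, radius 18 mm, centre z 36 mm. Starts within 1.2 rad of x pointing world +x.
- boss_top (a point): Top centre of the crank's square boss, 30 x 30 mm (sides along the crank's x and y), standing on the hub from 42 to 80 mm above the hub's underside: the place to lift the crank by. Pinch it across y; along x the wooden grip is in the way.
- grip_centre (a point): Centre of the crank's upright wooden grip, a cylinder of 26 mm diameter, 60 mm tall, 70 mm from the hub's axis, 74 mm above the hub's underside. It spins freely on its pin, so it can be led round without turning the hand.
- shaft_seat (a point): Foot of the upright square shaft end, on its axis, on the collar (radius 30 mm) of the fixed gearbox (90 x 90 mm), 80 mm above the bench. The crank's origin comes here when fully down, parallel to the square in any of four ways. z up, x, y parallel to the square's sides; turns with the shaft. Square 24 mm wide, 22 mm tall, then a 17 mm wide, 6 mm tall lead-in; top 108 mm above the bench.
- screw (a joint): Angle of the shaft (rad), growing clockwise seen from above. One full turn clockwise advances the moving jaw 12 mm towards the lock case. It turns stiffly (0.12 N m), stays where it is left, and the jaw cannot be pushed by hand.
- jaw (a joint): Travel of the moving jaw (m), 0 = fully open, growing towards the lock case; 0.012 m per turn. Jaw top 79 mm above the bench.
- jaw_pad (a joint): How far the spring-loaded face plate is pressed back into the moving jaw (m): 0 = free, 0.012 = bottomed. Spring about 0.8 N per mm with 2.4 N preload.
- pad_face (a point): Centre of the front of the spring-loaded face plate, about 52 mm above the bench; x points to the lock case along the vise, z up. Plate 85 mm wide, 8 mm thick, on two brass pins; when free there is a 12 mm clear gap between it and the jaw behind, seen from above, which closes as it is pressed.
- lock_case: Loose brass lock case standing on edge on the vise's bed beside the end jaw: 30 mm thick along its x (the clamping direction, away from the moving jaw), 110 mm along y, 65 mm tall, 0.5 kg. Origin: centre of its underside, 20 mm above the bench. Its near face starts 26 to 40 mm from the face plate.
- end_jaw: Fixed steel end jaw of the vise, 35 x 85 x 58 mm. Origin: foot of its clamping face, centred in width, 20 mm above the bench; x points away from the moving jaw.

How it is judged:
By the outcome, as a careful person would: the job done as asked, in the order asked, and still so for the second after the job is handed in, with the robot touching nothing.
It also fails if it takes over 67 s, if anything falls off the work surface, if the arm or the gripper's body presses on something with over 40 N, if the wrist force passes 120 N, or if a joint passes its speed limit or range.

## Working session

There is one attempt and no reset: what is moved stays moved. The work goes in short steps, Python scripts to look and compute and a shell command to move; the robot and the scene stay as the last step left them, time stands still between calls to the robot, and variables do not carry over. Pictures are saved under pics/ and viewed, at most 10 in all, crops included, and the job is handed in when it is done.

```bash
mkdir -p pics; python3 - <<'E'
from bench import r
import cv2
s=r.sense();print({k:s[k] for k in('time','tool_pos','tcp_rot','ft_force','finger_gap')},r.tcp_to_grasp)
a=r.snapshot("top");b=r.snapshot("scene")
cv2.imwrite("pics/top.png",a[:,:,::-1]);cv2.imwrite("pics/scene.png",b[:,:,::-1])
for n in("top","scene","wrist"):print(n,r.camera_params(n))
E
```

```text
{'time': 0.0, 'tool_pos': array([146.37451719, 581.26712114, 230.22328106]), 'tcp_rot': array([-1.79890152e+02, -8.03416063e-03,  1.65859928e+02]), 'ft_force': array([ 0.4193824 , -0.48229663, -0.44494063]), 'finger_gap': 85.55242173517681} 18.700000000000003
top {'fx': 393.8330731608426, 'fy': 393.8330731608426, 'cx': 280.28346377841217, 'cy': 217.60802202814529, 'D': array([-0.06840319,  0.        ,  0.        ,  0.        ,  0.        ]), 'R': array([[ 0.01718476, -0.99985036, -0.00198643],
       [-0.99138701, -0.01678125, -0.1298853 ],
       [ 0.12983253,  0.00420137, -0.99152704]]), 't': array([-92.77175993, 569.06460597, 666.49841849])}
scene {'fx': 485.9488493987555, 'fy': 485.9488493987555, 'cx': 275.0004758368795, 'cy': 198.81108911553386, 'D': array([-0.16530761,  0.        ,  0.        ,  0.        ,  0.        ]), 'R': array([[-0.43659254,  0.89943606, -0.0200429 ],
       [ 0.55578631,  0.25212997, -0.79216921],
       [-0.70745214, -0.35699474, -0.60997232]]), 't': array([ 310.77658503, -220.3382637 , 1196.14526401])}
wrist {'fx': 351.4369860386859, 'fy': 351.4369860386859, 'cx': 280.6853359490855, 'cy': 214.6288605876912, 'D': array([-0.01552787,  0.        ,  0.        ,  0.        ,  0.        ]), 'mount': array([[ 1.54786035e-03, -9.52308774e-01, -3.05132108e-01,
         7.78105692e+01],
       [ 9.99998588e-01,  1.67389609e-03, -1.51435286e-04,
        -6.54614756e-01],
       [ 6.54972594e-04, -3.05131443e-01,  9.52310020e-01,
        -1.42126226e+02],
       [ 0.00000000e+00,  0.00000000e+00,  0.00000000e+00,
         1.00000000e+00]])}
```

View pics/top.png

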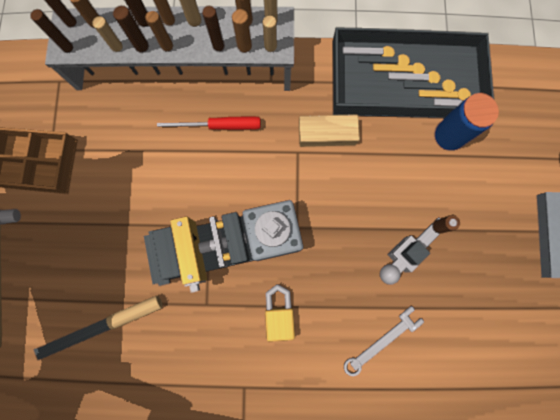

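View pics/scene.png

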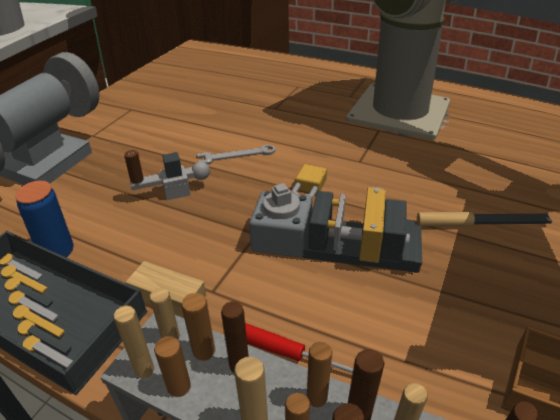

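The top view shows the crank with its ball at (390,273), boss at about (415,252) and grip at (453,222). It also shows the shaft end at (273,228), the face plate at about (215,243) and the lock case at (185,250).

```bash
cat > h.py <<'E'
from bench import r
import numpy as np, cv2
from scipy.spatial.transform import Rotation as Ro
def cam(name,s=None):
    p=r.camera_params(name)
    K=np.array([[p['fx'],0,p['cx']],[0,p['fy'],p['cy']],[0,0,1]]);D=np.array(p['D'])
    if name!='wrist': return K,D,np.array(p['R']),np.array(p['t'])
    s=s or r.sense()
    M=p['mount'];Rt=Ro.from_euler('xyz',s['tcp_rot'],degrees=True).as_matrix()
    Rw=Rt@M[:3,:3];tw=Rt@M[:3,3]+s['tool_pos']
    return K,D,Rw.T,-Rw.T@tw
def onz(c,uv,z):
    K,D,R,t=c
    n=cv2.undistortPoints(np.array(uv,float).reshape(-1,1,2),K,D).reshape(-1,2)
    d=np.c_[n,np.ones(len(n))]@R; o=-R.T@t
    return o+d*((np.reshape(z,(-1,1))-o[2])/d[:,2:])
def proj(c,X):
    K,D,R,t=c
    return cv2.projectPoints(np.array(X,float).reshape(-1,3),cv2.Rodrigues(R)[0],t,K,D)[0].reshape(-1,2)
def snap(name):
    s=r.sense();im=r.snapshot(name);return im,cam(name,s)
E
python3 - <<'E'
from h import *
c=cam('top');np.set_printoptions(precision=1,suppress=True)
print(onz(c,[(390,273),(453,222),(415,251),(273,228),(215,243),(185,250)],[36,104,80,108,79,85]))
im=cv2.imread('pics/top.png');cv2.imwrite('pics/c1.png',cv2.resize(im[190:300,130:330],None,fx=4,fy=4,interpolation=2))
E
```

```text
[[ 475.3 -278.6   36. ]
 [ 559.3 -365.5  104. ]
 [ 512.5 -309.3   80. ]
 [ 544.3  -72.   108. ]
 [ 520.5   25.    79. ]
 [ 507.6   73.4   85. ]]
```

View pics/c1.png

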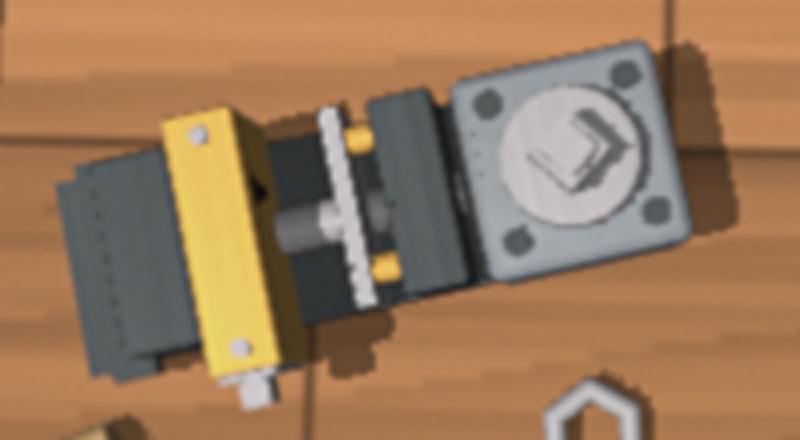

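The crop shows the shaft's square end on the round collar, turned about 40° to the picture, and the free gap behind the plate. First I move over the crank: hub at about (511,-314), x at about -46°.

```bash
python3 -m handwheel '[[-0.036,-0.0305,0,0],[-0.036,-0.0305,0,0],[-0.036,-0.0305,0,0],[-0.036,-0.0305,0,0],[-0.036,-0.0305,0,0],[-0.036,-0.0305,0,0],[-0.036,-0.0305,0,0],[-0.036,-0.0305,0,0],[-0.036,-0.0305,0,0],[-0.036,-0.0305,0,0]]' 0.0854 40
python3 -m handwheel '[[-0.036,-0.0305,0,0],[-0.036,-0.0305,0,0],[-0.015,-0.0457,0,0],[-0.015,-0.0457,0,0],[-0.015,-0.0457,0,0],[-0.015,-0.0457,0,0],[-0.015,-0.0457,0,0],[-0.015,-0.0457,0,0],[-0.015,-0.0457,0,0],[-0.015,-0.0457,0,0]]'
python3 -m handwheel '[[-0.015,-0.0457,0,0],[0,0,0.01,8],[0,0,0.01,8],[0,0,0.01,8],[0,0,0.01,8],[0,0,0,0],[0,0,0,0],[0,0,0,0]]'
python3 - <<'E'
from h import *
im,c=snap('wrist');cv2.imwrite('pics/w1.png',im[:,:,::-1]);s=r.sense();print(s['tool_pos'],s['tcp_rot'],s['joint_pos'])
E
```

```text
time: 1.1
tool_pos: [421.7, 196.3, 231.1]
tcp_rot: [180.0, -0.0, 165.9]
ft_force: [0.7, 1.3, 0.1]
finger_gap: 85.7
grip_force: 0.0
time: 2.1
tool_pos: [502.6, -264.4, 230.9]
tcp_rot: [180.0, -0.0, 165.8]
ft_force: [1.0, 0.7, 0.0]
finger_gap: 84.9
grip_force: 0.0
time: 2.9
tool_pos: [506.7, -310.6, 192.0]
tcp_rot: [180.0, 0.0, 134.1]
ft_force: [-1.2, 0.4, 0.6]
finger_gap: 85.7
grip_force: 0.0
[ 506.81133364 -310.60700918  192.07640791] [1.79988725e+02 5.93046896e-02 1.34010739e+02] [-3.64447372e+01  7.73473104e+00  8.90942473e+01  1.29441667e-03
  8.31106685e+01 -8.04556370e+01]
```

View pics/w1.png

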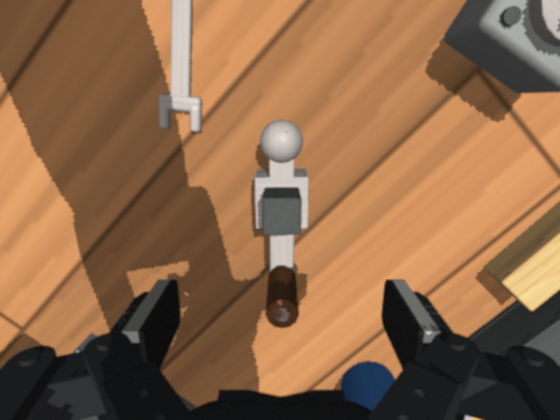

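The wrist view shows the crank almost aligned with the tool: ball at (282,142), boss top centre about (281,215), grip top at (282,312). Now to measure it with masks.

```bash
cat > crank.py <<'E'
from h import *
np.set_printoptions(precision=1,suppress=True)
im=cv2.imread('pics/w1.png');c=cam('wrist')
hsv=cv2.cvtColor(im,cv2.COLOR_BGR2HSV)
roi=np.zeros(im.shape[:2],np.uint8);roi[180:250,240:325]=1
m=((hsv[...,2]<95)&(hsv[...,1]<70)).astype(np.uint8)*roi
n,l,st,ce=cv2.connectedComponentsWithStats(m);k=1+np.argmax(st[1:,4]);print('boss',st[k])
for y in range(st[k][1],st[k][1]+st[k][3],4): print(y,np.where(l[y]==k)[0][[0,-1]],im[y,281])
g=cv2.cvtColor(im,cv2.COLOR_BGR2GRAY)
roi[:]=0;roi[110:175,250:315]=1
b=((hsv[...,1]<40)&(hsv[...,2]>90)).astype(np.uint8)*roi
b=cv2.morphologyEx(b,cv2.MORPH_OPEN,np.ones((25,25)));ys,xs=np.where(b);print('ball',xs.min(),xs.max(),ys.min(),ys.max())
roi[:]=0;roi[250:340,255:310]=1
w=((hsv[...,1]>80)&(hsv[...,2]<110)).astype(np.uint8)*roi
for y in (275,290,300,310,318): print('grip',y,np.where(w[y])[0][[0,-1]])
E
python3 crank.py
```

```text
boss [261 188  39  47 663]
188 [266 297] [69 72 72]
192 [264 298] [49 51 49]
196 [262 299] [48 50 49]
200 [262 299] [94 97 93]
204 [262 299] [96 98 95]
208 [262 299] [95 98 94]
212 [262 299] [95 97 94]
216 [262 299] [95 97 94]
220 [262 299] [ 97 100  95]
224 [262 299] [95 97 94]
228 [261 299] [93 96 92]
232 [263 299] [92 96 92]
ball 265 297 125 157
grip 275 [260 303]
grip 290 [266 299]
grip 300 [261 298]
grip 310 [255 297]
grip 318 [255 296]
```

```bash
python3 - <<'E'
from h import *
np.set_printoptions(precision=1,suppress=True)
c=cam('wrist');P=onz(c,[(280.7,216.3),(281.7,141.5),(282,313)],[80,36,104]);print(P)
d=P[2]-P[1];print(np.degrees(np.arctan2(d[1],d[0])),np.hypot(*d[:2]),P[1]+d*52/122)
s=r.sense();y=np.radians(s['tcp_rot'][2]);e=P[0]-s['tool_pos']
print('tool x,y shift',e[0]*np.cos(y)+e[1]*np.sin(y),e[0]*np.sin(y)-e[1]*np.cos(y))
E
```

```text
[[ 510.4 -314.8   80. ]
 [ 475.2 -277.3   36. ]
 [ 559.2 -363.8  104. ]]
-45.803745070041394 120.55368830217684 [ 511.  -314.2   65. ]
tool x,y shift -5.484541772907355 -0.35139783613197606
```

```bash
python3 -m handwheel '[[-0.0055,0,0.03,0],[0,0,0.04,0],[0,0,0.04,0],[0,0,0.02,0],[0,0,0.015,0],[0,0,0,0],[0,0,0,0]]' 0.0854 60
python3 -m handwheel '[[0,0,0,0],[0,0,0,0],[0,0,0,0],[0,0,0,0],[0,0,0,0],[0,0,0,0],[0,0,0,0]]' 0.0 60
```

```text
time: 3.65
tool_pos: [511.1, -314.9, 47.6]
tcp_rot: [180.0, 0.1, 133.9]
ft_force: [0.8, -0.3, -0.3]
finger_gap: 85.3
grip_force: 0.0
time: 4.35
tool_pos: [510.8, -314.6, 47.1]
tcp_rot: [180.0, 0.1, 133.9]
ft_force: [-0.1, 1.0, 5.4]
finger_gap: 29.3
grip_force: 59.8
```

```bash
python3 -m handwheel '[[0,0,-0.02,0],[0,0,-0.03,0],[0,0,-0.04,0],[0,0,-0.04,0],[0,0,-0.02,0]]'
python3 -m handwheel '[[0.0086,0.0322,0,0],[0.0086,0.0322,0,0],[0.0086,0.0322,0,0],[0.0086,0.0322,0,0],[0.0086,0.0322,0,0],[0.0086,0.0322,0,0],[0,0,0,0],[0,0,0,0],[0,0,0,0]]'
python3 - <<'E'
from h import *
im,c=snap('wrist');cv2.imwrite('pics/w2.png',im[:,:,::-1]);s=r.sense();print(s['tool_pos'],s['tcp_rot'],s['joint_pos'])
E
```

```text
time: 4.85
tool_pos: [510.9, -314.9, 199.2]
tcp_rot: [180.0, 0.1, 133.9]
ft_force: [0.7, -0.5, -6.2]
finger_gap: 28.9
grip_force: 61.4
time: 5.75
tool_pos: [612.9, -143.8, 195.0]
tcp_rot: [-179.9, -0.1, 133.8]
ft_force: [-0.2, -1.2, -6.7]
finger_gap: 29.4
grip_force: 62.1
[ 612.93171279 -144.10144093  195.31785848] [-1.79930524e+02 -7.77363917e-02  1.33805203e+02] [-1.78801736e+01  1.31417392e+01  8.26800531e+01 -2.44134632e-02
  8.42795971e+01 -6.16829692e+01]
```

View pics/w2.png

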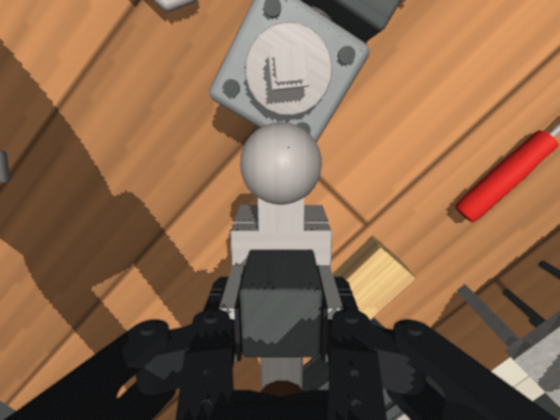

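The collar is centred at about (287,68), with the square shaft end on it nearly parallel to the tool axes (slightly turned). I'll enlarge it and segment the collar.

```bash
python3 - <<'E'
from h import *
im=cv2.imread('pics/w2.png')
cr=im[18:118,237:337];cv2.imwrite('pics/w2c.png',cv2.resize(cr,None,fx=6,fy=6,interpolation=cv2.INTER_CUBIC))
g=cv2.cvtColor(im,cv2.COLOR_BGR2GRAY)
print(g[68,240:336:3],g[20:116:3,310])
E
```

```text
[164 158 165 192 195 196 196 191 121 108 172 143 184 201 202 202 200 198
 201 202 202 205 198 198 200 200 199 200 201 198 180 162] [168 168 169 189 203 204 208 204 209 208 203 198 198 204 201 202 198 193
 195 196 195 192 188 197 196 192 192 192 193 146  93 134]
```

View pics/w2c.png

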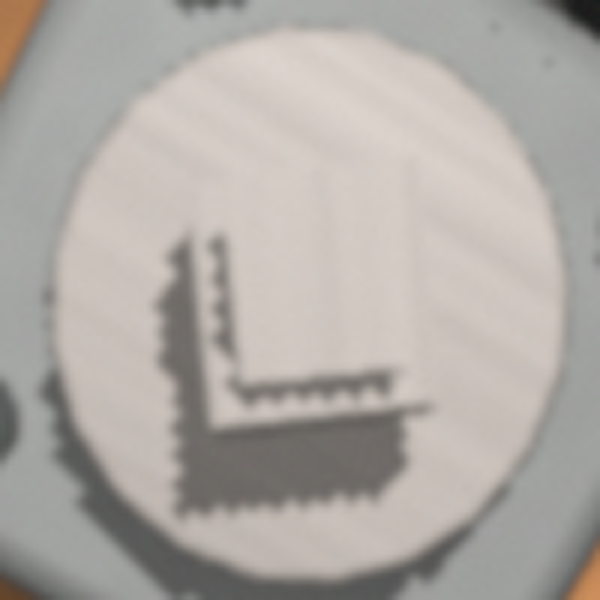

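```bash
python3 - <<'E'
from h import *
np.set_printoptions(precision=2,suppress=True)
s=r.sense();c=cam('wrist',s)
px=lambda a:np.array([237,18])+(np.array(a)+.5)/6-.5
bl,br,lt,rt=onz(c,px([(210,430),(430,408),(192,235),(412,180)]),102)
print('collar',onz(c,px([(310,303)]),80))
for v in(br-bl,lt-bl,rt-br):print(np.degrees(np.arctan2(v[1],v[0])),np.hypot(*v[:2]))
a=np.arctan2((br-bl)[1],(br-bl)[0]); 
n=np.array([-np.sin(a),np.cos(a)]); 
print('square centre',(bl+br)[:2]/2+12*n)
yaw=s['tcp_rot'][2];print('yaw',yaw,s['tool_pos'])
cr=np.array([310,303]);
ang=[np.degrees(np.arctan2(v[1],v[0])) for v in(br-bl,lt-bl,rt-br)]
print('rel to tool mod 90',[(x-yaw+45)%90-45 for x in ang])
E
```

```text
collar [[547.08 -69.    80.  ]]
49.30539961792683 23.25372835333028
139.0357910175243 19.058388569839757
139.9705728173009 22.100090728956427
square centre [547.71 -70.25]
yaw 133.80520334563406 [ 612.93 -144.1   195.32]
rel to tool mod 90 [np.float64(5.500196272292783), np.float64(5.230587671890248), np.float64(6.16536947166685)]
```

```bash
python3 -m handwheel '[[0.025,0.001,0,0],[0.025,0.001,0,0],[0.025,0.001,0,0],[0.024,0.0012,0,0],[0,0,0,-5.5],[0,0,0.02,0],[0,0,0.01,0],[0,0,0,0],[0,0,0,0]]'
python3 - <<'E'
from h import *
np.set_printoptions(precision=1,suppress=True)
s=r.sense();print(s['tool_pos'],s['tcp_rot'],s['ft_force'])
c=cam('wrist',s);Rt=Ro.from_euler('xyz',s['tcp_rot'],degrees=True).as_matrix()
T=lambda p:np.array(p)@Rt.T+s['tool_pos']
print(proj(c,T([(15,-15,-33),(15,15,-33),(-15,0,-33),(52,0,11)])))
im=cv2.imread('pics/w2.png');g=cv2.cvtColor(im,cv2.COLOR_BGR2GRAY);print(g[245:300,282],g[350:362,282])
hsv=cv2.cvtColor(im,cv2.COLOR_BGR2HSV)
b=(hsv[130:185,:,1]<40);print('ball cols@163',np.where(b[33,200:360])[0][[0,-1]]+200)
b,_=snap('scene');cv2.imwrite('pics/s2.png',cv2.resize(b[100:300,200:340,::-1],None,fx=3.5,fy=3))if 0 else None
E
```

```text
time: 6.7
tool_pos: [547.9, -69.5, 166.1]
tcp_rot: [-180.0, -0.1, 139.3]
ft_force: [-0.2, -0.5, -6.1]
finger_gap: 28.9
grip_force: 62.1
[547.9 -69.5 166.1] [-180.    -0.1  139.3] [-0.2 -0.5 -6.1]
[[238.8 289.5]
 [324.5 289.6]
 [281.5 360. ]
 [281.7 163.3]]
[191 192 190 172 124  71  48  44  46  45  46  47  44  46  46  47  47  47
  47  46  47  48  46  47  48  47  46  46  47  45  45  46  47  48  47  47
  47  49  47  47  46  47  51  61  73  83  87  92  90  92  91  91  90  91
  90] [ 50  50  51  49  49  48  52  74  97 106 105 106]
ball cols@163 [241 320]
```

```bash
python3 -m handwheel '[[0,0,0.006,0],[0,0,0.006,0],[0,0,0.004,0],[0,0,0.002,0],[0,0,0,0]]'
python3 -m handwheel '[[0,0,0.002,0],[0,0,0.002,0],[0,0,0.002,0],[0,0,0,0]]'
```

```text
time: 7.25
tool_pos: [547.9, -68.9, 147.7]
tcp_rot: [-180.0, -0.1, 139.4]
ft_force: [0.7, 0.6, -7.3]
finger_gap: 29.2
grip_force: 62.3
time: 7.65
tool_pos: [548.1, -69.0, 141.9]
tcp_rot: [-180.0, -0.0, 139.4]
ft_force: [0.1, -0.3, -6.4]
finger_gap: 29.1
grip_force: 62.3
```

```bash
python3 -m handwheel '[[0,0,0.003,0],[0,0,0.003,0],[0,0,0.003,0],[0,0,0.002,0],[0,0,0,0]]'
python3 -m handwheel '[[0,0,0.002,0],[0,0,0.001,0],[0,0,0.001,0],[0,0,0.001,0],[0,0,0,0]]'
```

```text
time: 8.15
tool_pos: [547.9, -68.9, 130.7]
tcp_rot: [-180.0, -0.0, 139.4]
ft_force: [-0.1, -0.5, -8.1]
finger_gap: 29.2
grip_force: 62.3
time: 8.65
tool_pos: [548.5, -69.1, 127.2]
tcp_rot: [180.0, 0.0, 139.4]
ft_force: [-4.3, 0.9, 2.8]
finger_gap: 29.3
grip_force: 63.3
```

```bash
python3 -m handwheel '[[0,0,0,0],[0,0,0,0],[0,0,0,0],[0,0,0,0],[0,0,-0.02,0],[0,0,-0.03,0],[0,0,-0.025,0],[0,0,0,0]]' 0.06
python3 -m handwheel '[[-0.03,0,0,0],[-0.04,0,0,0],[0,0,0,0],[0,0,0,0]]' 0.055
python3 - <<'E'
from h import *
s=r.sense();print(s['tool_pos'],s['tcp_rot'],s['finger_gap'])
b,c=snap('wrist');cv2.imwrite('pics/w3.png',b[:,:,::-1])
E
```

```text
time: 9.45
tool_pos: [550.8, -69.6, 206.1]
tcp_rot: [179.8, 0.4, 139.4]
ft_force: [1.0, -0.5, 1.2]
finger_gap: 60.0
grip_force: 0.0
time: 9.85
tool_pos: [601.1, -114.9, 199.6]
tcp_rot: [-180.0, -0.1, 139.3]
ft_force: [-0.0, 0.6, 0.4]
finger_gap: 54.8
grip_force: 0.0
[ 601.11051299 -114.94175396  199.64929275] [-1.79950416e+02 -1.30174382e-01  1.39306553e+02] 54.8357152868945
```

View pics/w3.png

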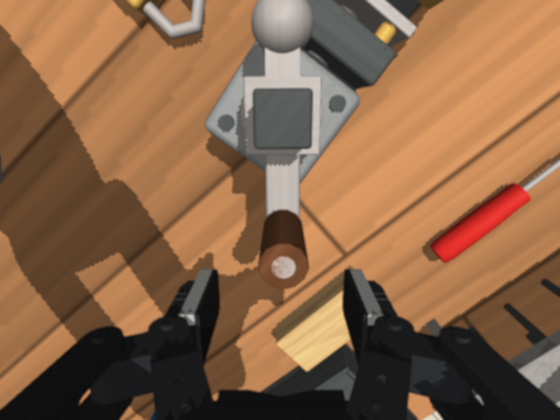

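The crank sits square on the shaft: boss top centre (282,118), grip top (284,266).

```bash
python3 - <<'E'
from h import *
np.set_printoptions(precision=1,suppress=True)
s=r.sense();c=cam('wrist',s);P=onz(c,[(284,266),(282.5,118),(254,118),(311.5,118)],[184,160,160,160]);print(P,np.hypot(*(P[3]-P[2])[:2]),np.hypot(*(P[0]-P[1])[:2]))
y=np.radians(s['tcp_rot'][2]);e=P[0]-s['tool_pos'];print(e[0]*np.cos(y)+e[1]*np.sin(y),e[0]*np.sin(y)-e[1]*np.cos(y))
E
```

```text
[[ 601.7 -113.5  184. ]
 [ 548.   -68.6  160. ]
 [ 538.7  -79.4  160. ]
 [ 557.5  -57.5  160. ]] 28.847756359916122 70.01201350651255
0.0016485441101029563 1.2722444633786822
```

```bash
python3 -m handwheel '[[0,0.001,0.03,0],[0,0,0.02,0],[0,0,0.011,0],[0,0,0,0],[0,0,0,0]]'
python3 -m handwheel '[[0,0,0,0],[0,0,0,0],[0,0,0,0],[0,0,0,0],[0,0,0,0]]' 0 30
```

```text
time: 10.4
tool_pos: [602.2, -113.6, 141.3]
tcp_rot: [180.0, 0.0, 139.4]
ft_force: [-0.0, -0.2, 0.6]
finger_gap: 55.0
grip_force: 0.0
time: 10.9
tool_pos: [603.0, -114.2, 141.8]
tcp_rot: [179.9, 0.1, 139.4]
ft_force: [0.7, -0.9, 6.4]
finger_gap: 25.4
grip_force: 29.4
```

```bash
python3 - <<'E'
from h import *
np.set_printoptions(precision=1,suppress=True)
s=r.sense();y=np.radians(s['tcp_rot'][2]);C=np.array([548.2,-69.0])
R=np.array([[np.cos(y),np.sin(y)],[np.sin(y),-np.cos(y)]])
v=R@(s['tool_pos'][:2]-C);print('grip rel centre in tool axes',v,s['tool_pos'])
# clockwise from above = positive turn in tool axes (z down)
p=v
for k in range(1,25):
    a=np.radians(180+15*k);q=70*np.array([np.cos(a),np.sin(a)]);print(15*k,((q-p)).round(1));p=q
E
```

```text
grip rel centre in tool axes [-71.    1.3] [ 603.  -114.2  141.8]
15 [  3.4 -19.5]
30 [  7.  -16.9]
45 [ 11.1 -14.5]
60 [ 14.5 -11.1]
75 [16.9 -7. ]
90 [18.1 -2.4]
105 [18.1  2.4]
120 [16.9  7. ]
135 [14.5 11.1]
150 [11.1 14.5]
165 [ 7.  16.9]
180 [ 2.4 18.1]
195 [-2.4 18.1]
210 [-7.  16.9]
225 [-11.1  14.5]
240 [-14.5  11.1]
255 [-16.9   7. ]
270 [-18.1   2.4]
285 [-18.1  -2.4]
300 [-16.9  -7. ]
315 [-14.5 -11.1]
330 [-11.1 -14.5]
345 [ -7.  -16.9]
360 [ -2.4 -18.1]
```

```bash
python3 -m handwheel '[[0.0034,-0.0195,0,0],[0.007,-0.0169,0,0],[0.0111,-0.0145,0,0],[0.0145,-0.0111,0,0],[0.0169,-0.007,0,0],[0.0181,-0.0024,0,0]]'
```

```text
time: 11.5
tool_pos: [502.7, -122.8, 141.9]
tcp_rot: [179.9, 0.3, 139.3]
ft_force: [6.3, 0.5, 1.5]
finger_gap: 25.4
grip_force: 29.8
```

```bash
python3 -m handwheel '[[0.0181,0.0024,0,0],[0.0169,0.007,0,0],[0.0145,0.0111,0,0],[0.0111,0.0145,0,0],[0.007,0.0169,0,0],[0.0024,0.0181,0,0]]'
python3 -m handwheel '[[-0.0024,0.0181,0,0],[-0.007,0.0169,0,0],[-0.0111,0.0145,0,0],[-0.0145,0.0111,0,0],[-0.0169,0.007,0,0],[-0.0181,0.0024,0,0]]'
python3 -m handwheel '[[-0.0181,-0.0024,0,0],[-0.0169,-0.007,0,0],[-0.0145,-0.0111,0,0],[-0.0111,-0.0145,0,0],[-0.007,-0.0169,0,0],[-0.0024,-0.0181,0,0]]'
python3 - <<'E'
from h import *
t,_=snap('top');cv2.imwrite('pics/t2.png',cv2.resize(t[190:300,130:330,::-1],None,fx=4,fy=4,interpolation=2))
E
```

```text
time: 12.1
tool_pos: [494.3, -23.3, 141.8]
tcp_rot: [-180.0, 0.1, 139.3]
ft_force: [-1.2, -6.4, 4.7]
finger_gap: 25.1
grip_force: 30.2
time: 12.7
tool_pos: [593.4, -14.7, 141.6]
tcp_rot: [180.0, -0.0, 139.4]
ft_force: [-8.0, 2.8, 10.3]
finger_gap: 25.5
grip_force: 30.9
time: 13.3
tool_pos: [602.0, -114.3, 141.8]
tcp_rot: [179.8, 0.1, 139.4]
ft_force: [1.6, 4.6, 4.2]
finger_gap: 25.3
grip_force: 30.1
```

View pics/t2.png

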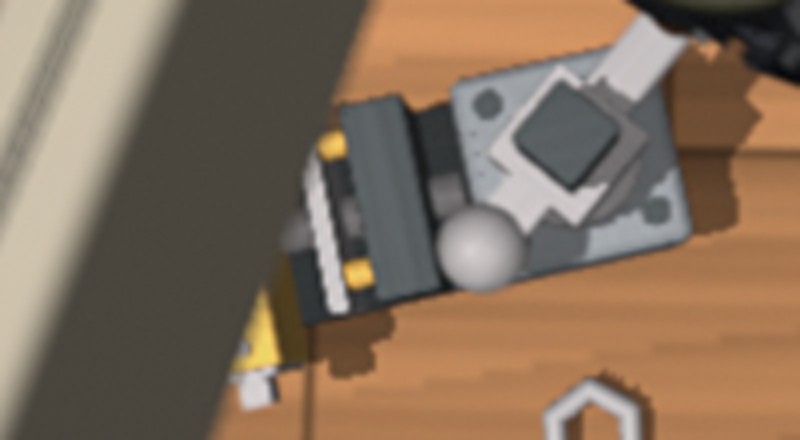

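The moving jaw and plate have advanced about 7 px (12 mm) in one turn, and the crank is still fully down. Now to estimate the starting gap from the first picture.

```bash
python3 - <<'E'
from h import *
np.set_printoptions(precision=1,suppress=True)
c=cam('top');px=lambda a:np.array([130,190])+(np.array(a)+.5)/4-.5
ca=onz(c,px([(235,110),(280,365)]),85)
cl=onz(c,px([(162,122),(207,378)]),85)
n=ca[1]-ca[0];n=np.array([-n[1],n[0]])/np.hypot(n[0],n[1]);print(n,np.hypot(*(ca[1]-ca[0])[:2]))
f=lambda P:(P[:,:2]@n)
base=f(ca).mean();print('case far',f(cl)-base)
for z in(72,79,85):
  print(z,'plate front',f(onz(c,px([(320,112),(358,305)]),z))-base,'plate back',f(onz(c,px([(338,108),(376,300)]),z))-base)
print('jaw front',f(onz(c,px([(368,102),(410,298)]),79))-base)
# now
print('now front',f(onz(c,px([(332,312)]),79))-base,'jaw',f(onz(c,px([(342,105),(380,298)]),79))-base)
E
```

```text
[ 0.2 -1. ] 107.4661146601576
case far [-31.  -30.5]
72 plate front [32.8 33.9] plate back [40.7 41.7]
79 plate front [33.9 35. ] plate back [41.7 42.7]
85 plate front [34.8 35.9] plate back [42.5 43.6]
jaw front [54.5 56.7]
now front [23.9] jaw [43.5 44.5]
```

```bash

A() { :; }
python3 -m handwheel '[[0.0024,-0.0181,0,0],[0.007,-0.0169,0,0],[0.0111,-0.0145,0,0],[0.0145,-0.0111,0,0],[0.0169,-0.007,0,0],[0.0181,-0.0024,0,0]]'
python3 -m handwheel '[[0.0181,0.0024,0,0],[0.0169,0.007,0,0],[0.0145,0.0111,0,0],[0.0111,0.0145,0,0],[0.007,0.0169,0,0],[0.0024,0.0181,0,0]]'
python3 -m handwheel '[[-0.0024,0.0181,0,0],[-0.007,0.0169,0,0],[-0.0111,0.0145,0,0],[-0.0145,0.0111,0,0],[-0.0169,0.007,0,0],[-0.0181,0.0024,0,0]]'
python3 -m handwheel '[[-0.0181,-0.0024,0,0],[-0.0169,-0.007,0,0],[-0.0145,-0.0111,0,0],[-0.0111,-0.0145,0,0],[-0.007,-0.0169,0,0],[-0.0024,-0.0181,0,0]]'
```

```text
time: 13.95
tool_pos: [502.7, -122.8, 141.9]
tcp_rot: [179.9, 0.3, 139.3]
ft_force: [5.1, 0.6, 2.9]
finger_gap: 25.2
grip_force: 30.1
time: 14.55
tool_pos: [494.2, -23.3, 141.7]
tcp_rot: [-179.9, 0.1, 139.3]
ft_force: [-0.6, -6.7, 6.1]
finger_gap: 25.0
grip_force: 30.4
time: 15.15
tool_pos: [593.3, -14.6, 141.6]
tcp_rot: [180.0, -0.1, 139.4]
ft_force: [-8.6, 2.2, 12.3]
finger_gap: 25.4
grip_force: 31.2
time: 15.75
tool_pos: [602.1, -114.2, 141.8]
tcp_rot: [179.8, 0.1, 139.4]
ft_force: [2.5, 4.1, 4.3]
finger_gap: 25.4
grip_force: 30.3
```

```bash

python3 -m handwheel '[[0.0024,-0.0181,0,0],[0.007,-0.0169,0,0],[0.0111,-0.0145,0,0],[0.0145,-0.0111,0,0],[0.0169,-0.007,0,0],[0.0181,-0.0024,0,0]]'
python3 -m handwheel '[[0.0181,0.0024,0,0],[0.0169,0.007,0,0],[0.0145,0.0111,0,0],[0.0111,0.0145,0,0],[0.007,0.0169,0,0],[0.0024,0.0181,0,0]]'
python3 -m handwheel '[[-0.0024,0.0181,0,0],[-0.007,0.0169,0,0],[-0.0111,0.0145,0,0],[-0.0145,0.0111,0,0],[-0.0169,0.007,0,0],[-0.0181,0.0024,0,0],[0,0,0,0]]'
python3 - <<'E'
from h import *
t,_=snap('top');w,_=snap('wrist');cv2.imwrite('pics/t3f.png',t[:,:,::-1]);cv2.imwrite('pics/w4f.png',w[:,:,::-1])
a=cv2.resize(t[190:300,130:330,::-1],(600,330),interpolation=2);b=cv2.resize(w[:,:,::-1],(352,264))
o=np.zeros((594,600,3),np.uint8);o[:330]=a;o[330:,:352]=b;cv2.imwrite('pics/t3.png',o)
E
```

```text
time: 16.35
tool_pos: [502.7, -122.8, 141.9]
tcp_rot: [179.9, 0.3, 139.3]
ft_force: [5.6, -0.5, 3.1]
finger_gap: 25.0
grip_force: 30.2
time: 16.95
tool_pos: [494.2, -23.3, 141.7]
tcp_rot: [-179.9, 0.1, 139.3]
ft_force: [-1.9, -6.9, 4.2]
finger_gap: 25.4
grip_force: 30.6
time: 17.65
tool_pos: [594.6, -16.1, 141.7]
tcp_rot: [179.9, 0.1, 139.3]
ft_force: [-0.2, -0.2, 8.7]
finger_gap: 25.6
grip_force: 30.9
```

View pics/t3.png

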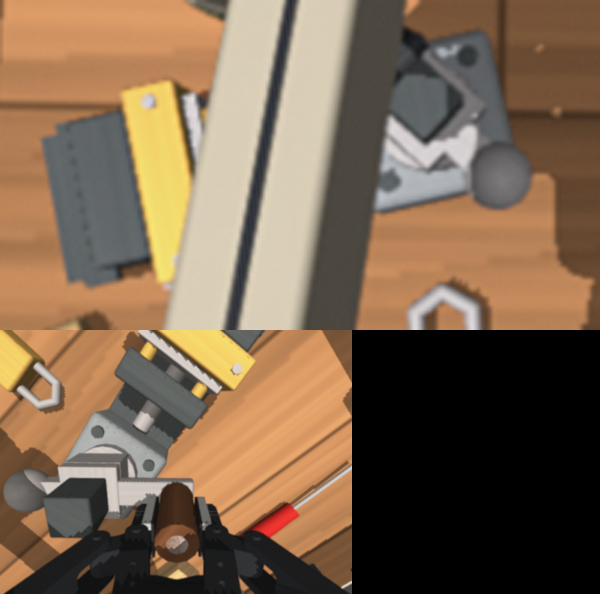

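The plate is now almost touching the case, and the wrist view at the lower left shows the plate, brass pins and jaw clearly. I'll profile the plate-to-jaw gap along the vise axis in that picture.

```bash
cat > gap.py <<'E'
from h import *
import sys
def prof(f,c,lats=(-22,-18,18,22),z=79):
    im=cv2.imread(f);g=cv2.cvtColor(im,cv2.COLOR_BGR2GRAY).astype(np.float32)
    S=np.array([548.,-69.]);u=np.array([-.1745,.985])  # along vise, towards case
    p=onz(cam('top'),[(130+235/4,190+110/4),(130+280/4,190+365/4)],85);d=(p[1]-p[0])[:2];d/=np.hypot(*d);u=np.array([d[1],-d[0]]);u*=np.sign(u[1]);print('u',u)
    xs=np.arange(50,130,2.)
    print(xs.astype(int))
    for l in lats:
        X=np.array([np.r_[S+u*x+l*np.array([-u[1],u[0]]),z] for x in xs]);q=proj(c,X).astype(np.float32)
        print(l,q[[0,-1]].round(),cv2.remap(g,q[:,:1],q[:,1:],cv2.INTER_LINEAR).ravel().astype(int))
if __name__=='__main__': prof(sys.argv[1],cam('wrist'))
E
python3 gap.py pics/w4f.png
```

```text
u [-0.21668979  0.97624051]
[ 50  52  54  56  58  60  62  64  66  68  70  72  74  76  78  80  82  84
  86  88  90  92  94  96  98 100 102 104 106 108 110 112 114 116 118 120
 122 124 126 128]
-22 [[243. 189.]
 [325.  78.]] [101  90  89  88  89  98  98  98  98  98  73  54  54  55  54  55  55  54
  64  94  95  95  95  98 102 104 103 100  99 101 100  99 202 203 203 203
 202 118 206 208]
-18 [[238. 185.]
 [320.  73.]] [100  89  88  89  89  97  97  97  96  94  55  55  55  55  54  55  54  54
  66  94  96  96  95 100 103 103 103 101  99 101  99  82  76  79  83  86
  81  83 208 207]
18 [[186. 149.]
 [266.  29.]] [ 95  93  92  90  96  98  97  99  98  92  55  56  55  56  54  55  55  53
  83  96  96  94  98 102 103 102 102  99 100 101  96  61  56  57  57  62
  64 145 210 206]
22 [[181. 145.]
 [260.  24.]] [ 94  91  92  91  98 101 100 100 100  69  56  57  55  56  56  56  56  53
  85  96  96  94  97 102 102 102 101  99 100 102  95  58  56  56  56  64
  64 153 209 206]
```

```bash

python3 -m handwheel '[[-0.0181,-0.0024,0,0],[-0.0169,-0.007,0,0],[-0.0145,-0.0111,0,0],[-0.0111,-0.0145,0,0],[-0.007,-0.0169,0,0],[-0.0024,-0.0181,0,0]]'
python3 -m handwheel '[[0.0024,-0.0181,0,0],[0.007,-0.0169,0,0],[0.0111,-0.0145,0,0],[0.0145,-0.0111,0,0],[0.0169,-0.007,0,0],[0.0181,-0.0024,0,0],[0,0,0,0]]'
python3 - <<'E'
from h import *
import gap
w,c=snap('wrist');cv2.imwrite('pics/w5.png',w[:,:,::-1])
im=cv2.imread('pics/w5.png');gap.prof('pics/w5.png',c)
t,c=snap('top');cv2.imwrite('pics/t5.png',t[:,:,::-1]);gap.prof('pics/t5.png',c)
E
```

```text
time: 18.35
tool_pos: [602.0, -114.3, 141.7]
tcp_rot: [179.8, 0.1, 139.4]
ft_force: [2.1, 4.3, 4.6]
finger_gap: 24.7
grip_force: 30.4
time: 19.05
tool_pos: [501.6, -121.6, 141.8]
tcp_rot: [180.0, 0.1, 139.4]
ft_force: [-1.8, -0.2, 6.5]
finger_gap: 25.0
grip_force: 30.7
u [-0.21668979  0.97624051]
[ 50  52  54  56  58  60  62  64  66  68  70  72  74  76  78  80  82  84
  86  88  90  92  94  96  98 100 102 104 106 108 110 112 114 116 118 120
 122 124 126 128]
-22 [[477. 193.]
 [579.  83.]] [177 177 174 173 174 176 176 177 175 174 174 172 169 168 166 165 164 101
  36  35  43  80 103 105 103 103 106 109 111 109 107 105  43   0   0   0
   0   0   0   0]
-18 [[472. 189.]
 [575.  79.]] [162 162 162 163 166 166 164 164 163 164 163 163 162 162 162 162 100  35
  36  35  44  82 103 104 102 102 107 111 111 110 107 106 108 105   0   0
   0   0   0   0]
18 [[429. 152.]
 [531.  35.]] [217 217 216 217 216 216 216 208 147 119 119 119 119 120 118  41  36  37
  35  36  59  95 104 104 101 106 110 111 109 109 106 106 108  97  70  72
  70  72 199 220]
22 [[424. 148.]
 [526.  30.]] [223 223 224 224 224 225
[... 409 characters left out ...]
51 173 176 174 174 174 174
 173 173 174 174 174 174 174 174 171 159 130  95  84  84  85  85 121 182
 188 169 134 164]
-18 [[240. 223.]
 [195. 232.]] [174 174 174 174 174 176 175 152  92  48  42  69 125 167 176 174 174 174
 174 174 174 174 174 174 174 174 174 173 164 144 106  84  84  88 110 134
 139 115 100 159]
18 [[244. 244.]
 [198. 253.]] [ 74 101 131 152 165 172 174 174 174 173 174 174 174 174 174 174 174 175
 175 155  97  53  39  55 110 166 176 174 174 174 174 174 174 174 174 175
 174 174 174 173]
22 [[245. 246.]
 [199. 256.]] [ 63  70  94 123 146 162 170 173 173 174 174 174 174 174 174 174 173 174
 175 176 168 107  51  39  54 107 159 177 176 174 174 175 174 174 174 174
 174 174 174 174]
```

The wrist view from here is too oblique to tell the gap, so I release the grip, rise, and look straight down on the plate.

```bash

python3 -m handwheel '[[0,0,0,0],[0,0,0,0],[0,0,0,0],[0,0,-0.02,0],[0,0,-0.025,0],[0,0,-0.025,0],[0,0,0,0]]' 0.055
python3 -m handwheel '[[0.005,0.036,0,0],[0.005,0.036,0,0],[0.005,0.036,0,0],[0.006,0.037,0,0],[0,0,0,0],[0,0,0,0],[0,0,0,0]]'
python3 - <<'E'
from h import *
s=r.sense();print(s['tool_pos'],s['tcp_rot'])
w,c=snap('wrist');cv2.imwrite('pics/w6.png',w[:,:,::-1])
S=np.array([548.,-69.]);u=np.array([-.217,.976]);v=np.array([-u[1],u[0]])
# rectified view of plane z=79: columns along u (45..175 mm), rows across (-70..70), 4 px/mm
xs=np.arange(45,195,.25);ys=np.arange(-65,65,.25);X,Y=np.meshgrid(xs,ys)
P=np.stack([S[0]+u[0]*X+v[0]*Y,S[1]+u[1]*X+v[1]*Y,0*X+79],-1)
q=proj(c,P.reshape(-1,3)).astype(np.float32).reshape(*X.shape,2)
cv2.imwrite('pics/rect6.png',cv2.remap(w[:,:,::-1].copy(),q[...,0].copy(),q[...,1].copy(),1))
print('nadir u',((-c[2].T@c[3])[:2]-S)@u,(-c[2].T@c[3]))
E
```

```text
time: 19.85
tool_pos: [503.7, -122.5, 214.2]
tcp_rot: [179.9, 0.3, 139.4]
ft_force: [1.2, 0.3, -0.1]
finger_gap: 55.1
grip_force: 0.0
time: 20.55
tool_pos: [579.6, 1.4, 209.4]
tcp_rot: [-179.9, -0.1, 139.3]
ft_force: [-0.5, -0.6, -0.2]
finger_gap: 55.0
grip_force: 0.0
[579.56513102   1.39315148 209.41878372] [-1.79932761e+02 -5.70067494e-02  1.39346809e+02]
nadir u 123.74400331002819 [520.71158287  51.71968934 351.62365363]
```

View pics/rect6.png

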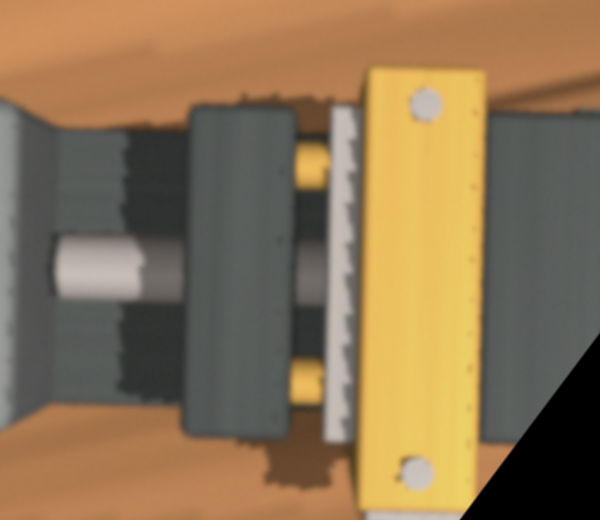

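The rectified view from straight above shows the jaw front at column 293, the plate back at 328 and the case face at 360. That is a gap of about 8.6 mm, so the plate is pressed in about 3.4 mm, and the case stands upright against the end jaw. It needs about 2.5 mm more, roughly 75° of turn.

```bash

python3 -m handwheel '[[-0.005,-0.036,0,0],[-0.005,-0.036,0,0],[-0.005,-0.036,0,0],[-0.006,-0.037,0,0],[0,0,0,0],[0,0,0.025,0],[0,0,0.025,0],[0,0,0.02,0],[0,0,0,0]]'
python3 -m handwheel '[[0,0,0,0],[0,0,0,0],[0,0,0,0],[0,0,0,0],[0,0,0,0]]' 0 30
python3 -m handwheel '[[0.0181,0.0024,0,0],[0.0169,0.007,0,0],[0.0145,0.0111,0,0],[0.0111,0.0145,0,0],[0.007,0.0169,0,0],[0,0,0,0],[0,0,0,0]]'
```

```text
time: 21.5
tool_pos: [499.2, -121.3, 137.0]
tcp_rot: [-179.9, -0.3, 139.3]
ft_force: [-0.6, 0.3, -0.9]
finger_gap: 54.9
grip_force: 0.0
time: 22.0
tool_pos: [502.5, -122.4, 142.0]
tcp_rot: [180.0, 0.1, 139.4]
ft_force: [-2.2, -1.2, 7.7]
finger_gap: 25.2
grip_force: 30.0
time: 22.7
tool_pos: [485.4, -38.0, 141.6]
tcp_rot: [179.9, 0.1, 139.4]
ft_force: [1.0, 2.4, 7.1]
finger_gap: 25.5
grip_force: 31.2
```

```bash

python3 -m handwheel '[[0,0,0,0],[0,0,0,0],[0,0,0,0],[0,0,-0.02,0],[0,0,-0.025,0],[0,0,-0.025,0],[0,0,0,0]]' 0.055
python3 -m handwheel '[[-0.015,0.031,0,0],[-0.016,0.031,0,0],[-0.015,0.03,0,0],[0,0,0,0],[0,0,0,0],[0,0,0,0]]'
python3 - <<'E'
from h import *
np.set_printoptions(linewidth=250)
s=r.sense();print(s['tool_pos'],s['time'])
w,c=snap('wrist');cv2.imwrite('pics/w7.png',w[:,:,::-1])
S=np.array([548.,-69.]);u=np.array([-.217,.976]);v=np.array([-u[1],u[0]])
xs=np.arange(45,195,.25);ys=np.arange(-65,65,.25);X,Y=np.meshgrid(xs,ys)
P=np.stack([S[0]+u[0]*X+v[0]*Y,S[1]+u[1]*X+v[1]*Y,0*X+79],-1)
q=proj(c,P.reshape(-1,3)).astype(np.float32).reshape(*X.shape,2)
cv2.imwrite('pics/rect7.png',cv2.remap(w[:,:,::-1].copy(),q[...,0].copy(),q[...,1].copy(),1))
for f in(6,7):
  g=cv2.imread(f'pics/rect{f}.png',0)
  for row in(220,330):
    print(f,row,'cols 270..376 step 2',g[row-4:row+5,270:376:2].mean(0).astype(int))
    L=lambda a,b:np.where
t,_=snap('top');cv2.imwrite('pics/t7.png',t[:,:,::-1])
E
```

```text
time: 23.4
tool_pos: [486.0, -39.0, 214.1]
tcp_rot: [179.8, 0.3, 139.3]
ft_force: [0.4, -0.2, 1.2]
finger_gap: 55.1
grip_force: 0.0
time: 24.0
tool_pos: [578.1, 1.1, 209.6]
tcp_rot: [-179.9, -0.1, 139.3]
ft_force: [-0.7, -0.1, -0.8]
finger_gap: 55.0
grip_force: 0.0
[578.12189517   1.10709417 209.59824159] 24.0
6 220 cols 270..376 step 2 [ 89  89  90  90  89  90  89  89  87  83  78  69  58  49  44  45  47  48  48  49  48  48  49  48  47  48  49  56  74 104 137 165 181 188 189 188 186 182 171 153 132 115 105  98  92  92 104 124 148 168 182 189 193]
6 330 cols 270..376 step 2 [ 90  91  91  91  90  89  88  85  81  75  65  55  47  45  47  49  50  49  49  49  49  49  50  49  49  52  61  83 114 147 171 184 188 188 187 186 182 172 155 135 118 105  96  89  93 108 132 156 174 186 191 193 193]
7 220 cols 270..376 step 2 [ 93  93  92  92  91  92  93  93  93  93  93  93  92  90  86  81  72  61  52  49  49  49  50  50  50  50  51  59  79 109 144 171 188 194 195 194 192 188 177 159 137 120 109 101  95  95 107 130 154 175 188 195 198]
7 330 cols 270..376 step 2 [ 93  92  92  92  92  94  94  94  94  94  92  91  89  85  78  69  58  51  49  50  51  51  51  51  52  54  63  86 119 152 176 190 195 195 194 192 189 179 163 142 123 109  99  93  97 114 138 162 180 191 197 198 199]
```

The gap is now about 6.3 mm, so the plate is about half-way in. I'll retreat and check from the two fixed cameras that the crank is still fully down.

```bash

python3 -m handwheel '[[0,0,-0.04,0],[0,0,-0.04,0],[0.03,0.03,-0.02,0],[0.03,0.035,0,0],[0.03,0.035,0,0],[0.03,0.035,0,0],[0.03,0.035,0,0],[0.03,0.035,0,0],[0,0,0,0],[0,0,0,0]]'
python3 - <<'E'
from h import *
np.set_printoptions(precision=1,suppress=True,linewidth=200)
y=np.radians(139.4);a=np.radians(345)
X=np.array([np.cos(y),np.sin(y)]);Y=np.array([np.sin(y),-np.cos(y)])
d=np.cos(a)*X+np.sin(a)*Y;C=np.array([548.2,-69.]);G=C+70*d;B=C-52*d
for n in('top','scene'):
  im,c=snap(n);cv2.imwrite(f'pics/f_{n}.png',im[:,:,::-1])
  hsv=cv2.cvtColor(im,cv2.COLOR_RGB2HSV)
  for dz in(0,10): print(n,dz,proj(c,[[*C,160+dz],[*G,154+dz],[*B,116+dz]]).ravel())
  pb=proj(c,[[*B,116]])[0].astype(int);pg=proj(c,[[*G,154]])[0].astype(int);ph=proj(c,[[*C,150]])[0].astype(int)
  def blob(m,p,h=22):
    k=np.zeros_like(m);k[max(0,p[1]-h):p[1]+h,p[0]-h:p[0]+h]=1;m=(m&k).astype(np.uint8);m=cv2.morphologyEx(m,cv2.MORPH_OPEN,np.ones((3,3)))
    N,l,st,ce=cv2.connectedComponentsWithStats(m)
    return st[1+np.argmax(st[1:,4])] if N>1 else None
  print('grip',blob((hsv[...,1]>90)&(hsv[...,2]<105),pg),'boss',blob((hsv[...,2]<115)&(hsv[...,1]<80),ph))
  cor=lambda q:[ [*(C+sx*15*d+sy*15*np.array([-d[1],d[0]])),z] for sx in(1,-1) for sy in(1,-1) for z in q]
  e=proj(c,cor((122,160)));print('expected boss box',e.min(0),e.max(0))
  t=proj(c,[[*(G+13*np.array([np.cos(k),np.sin(k)])),z] for k in np.arange(0,6.3,.3) for z in(124,184)]);print('expected grip box',t.min(0),t.max(0))
E
```

```text
time: 25.1
tool_pos: [575.3, 274.9, 310.4]
tcp_rot: [-180.0, 0.0, 139.5]
ft_force: [0.2, -0.4, 0.0]
finger_gap: 54.9
grip_force: 0.0
top 0 [270.3 221.7 248.9 264.5 285.7 196. ]
top 10 [270.1 220.8 248.4 264.5 285.8 194.9]
grip [234 257  36  19 306] boss [257 206  35  32 619]
expected boss box [256.6 208.1] [284.  237.4]
expected grip box [237.9 254.9] [258.9 273.6]
scene 0 [279.1 159.3 313.3 147.1 252.8 195.8]
scene 10 [279.  153.7 313.4 141.7 252.5 190.5]
grip [ 291  125   44   44 1542] boss [261 154  40  32 933]
expected boss box [265.2 151.9] [293.  187.8]
expected grip box [304.8 126.6] [322.  167.2]
```

In the scene view the boss top is at row 154, against 152 expected when seated (about 146 if it were 10 mm up). The crank is fully down.

```bash
python3 -c "
from bench import r
print(r.hand_in())"
```

```text
the job is handed in; nothing more can be done
None
```

I handed the job in at about 25 s of robot time. The crank sits fully down on the shaft after about 3.5 clockwise turns, and the face plate is pressed in about 5.6–6 mm of its 12 mm against the lock case, which stands upright against the end jaw.

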